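# Space a tile with a wooden blank and hold it tight

### The arm

A 6-joint arm with a two-finger parallel gripper is mounted at the origin on a cart in front of the work surface, level with it; the furniture and walls round the work are solid. World frame = base frame: x ahead of the robot, y to its left, z up, the work surface at z = 0. Lengths are in m, angles in degrees, forces in N, time in s.
With the tool pointing down it reaches from about 0.25 to 0.725 m from the base axis. Payload 9.7 kg.
Tool frame: the origin (TCP) lies midway between the tips of the shut fingers; the grasp point (between the pads) lies 19 mm behind it; z points along the fingers, y is the line along which they close (so a half turn about z gives the same grasp; the last joint's range is limited). The gripper opens to 85 mm and grips with 20 to 120 N. Pads are 22 mm wide; open, the fingers measure 114 mm over their backs; the gripper's body (76 mm by 85 mm) begins 54 mm behind the grasp point. The pads swing forward as they close: fully open they stand 13 mm farther back than shut.
Start: joints at [65.031, 4.979, 10.078, 95.1, 0, 90], TCP at [0.232, 0.499, 0.231] pointing down, gripper open.
Joint ranges: [-179.16, 179.16], [-48.56, 103.87], [-65.8, 70.77], [-126.05, 130.52], [-82.76, 87.17], [-180, 180]. Speed limits (degrees/s): [127.2, 127.2, 147.25, 180, 180, 180].

### API

Orientations are given as [roll, pitch, yaw] about the fixed x, y, z axes, in that order (R = Rz(yaw) Ry(pitch) Rx(roll)).
In Python, from workcell import * gives the robot as it stands.
- The arm moves only by the tool servo_tool, never from a script. Its argument "moves" is a list of rows, each a list of 4 numbers: the shift along the world's x, y, z in fractions of the full range, 1 being 100 cm, then the turn about the world's z in a scale on which 1.0 is pi rad. A call has 1 to 20 rows; each row is the pose to reach, as a shift and turn from the pose commanded when the call began; what a row does not reach only later rows make up. A row lasts 1/12 s, in which the tool goes at most 41.7 mm and 7.16 degrees, less where a joint would pass 70% of its speed; a pose out of reach is approached as far as the arm can. A call with a gripper value outside its range is refused whole. "claw" is the closure, from 0 (fully open) to 1 (shut), set as the call begins (left out, the last holds). The fingers move at their own pace and stop on an object; "force" is the grip in N (left out, the last holds). Time passes only in rows, so rows that repeat a pose let the fingers close. It gives the time, the measured TCP pose, the force, the opening and the grip force at its end, in the units of the state.
- get_obs(): the state, without advancing time (a new reading comes with each control period).
- camera(name): name is "scene" or "side" or "wrist"; returns the picture (400x640x3 uint8, red, green, blue); there is no depth.
- get_calibration(name): a dict with "fx", "fy", "cx", "cy" (pixels), "rvec" (rotation vector, rad) and "tvec" (3), from world to camera coordinates, as OpenCV has them; the wrist camera has in their place "tool_from_camera" (4x4, takes a point from camera to tool coordinates, whose origin is the TCP and whose axes are the flange's). Camera axes: x right, y down, z forward; pixel columns grow to the right and rows downward; lengths in m; the calibration is good to about 2 mm. The wrist camera is an equidistant fisheye: a pixel r from the principal point sees the ray r / f radians off the axis. A picture is of the moment at which its call begins: read the wrist's pose just before it. get_calibration takes no time and is no camera call.
- job_done(): hands the job in; it is judged then, once.
The state is a dict: "time": time; "q": joint angles; "qd": joint speeds; "joint_efforts": joint torques, N m; "ee_pos": TCP position; "tcp_rot": TCP orientation; "wrist_force": force on the tool from outside, world axes, zero at the start; "torque": the same for the moment, N m; "opening": finger opening in m; "grasp_force": force on a finger pad.
Only numpy, scipy, OpenCV 4.12 (cv2) and the standard library are available. Lean on these libraries where they do the work, as an engineer would, in place of code of your own. Each camera call takes 0.05 s, during which the arm holds its last target. There are 200 camera calls.

### The job

On the backing board a loose tile lies in a row between two tiles fixed to the board. Take the ash blank (the shorter and slimmer of the two square wooden blanks) as a spacer and slide it, lying flat on the board and end first towards the batten, into the one gap that is wide enough for it as things stand, never into the other gap, until its end meets the batten. Then push the loose tile back flush against the batten and sideways tight against the spacer, so that the spacer is pressed between the two tiles, and finish while still holding it pressed like that; leave the other things on the bench alone.

Things in the scene. Friction and masses are not known exactly. Their poses are not given: they have to be found in the camera images.
- board: grey laminated backing board fixed to the bench, 150 (x) x 300 (y) x 12 mm, with a dark batten 15 mm wide along its far edge. Origin: centre of the underside; own x points squarely at the batten, y along it. Board surface at own z = 12 mm; batten's face at own x = +60 mm, its top at z = 18 mm. Position and yaw vary.
- short_tile: shorter fixed tile, pale wood, 56 (x) x 44 (y) x 20 mm, on the board with its back against the batten, at the board's own y +85 or -85 mm (may change places with the long tile). Origin: centre of its underside, on the board's surface; axes as the board's. The gap from it to the loose tile is 24 to 32 mm at the start: wide enough.
- long_tile: longer fixed tile, pale wood, 56 (x) x 76 (y) x 20 mm, on the board with its back against the batten, at the other end of the row. Origin: centre of its underside; axes as the board's. The gap from it to the loose tile is 8 to 16 mm at the start: too narrow.
- tile: the loose tile in the middle of the row, pale wood, 56 (own x) x 70 (own y) x 20 mm, 55 to 115 g, lying on the board 4 to 9 mm short of the batten and a little crooked. Origin: centre of its underside; axes roughly as the board's. It can be gripped across its own x (56 mm) by its upper half, above the batten.
- spacer: the spacer: plain square ash-wood blank, 20 x 110 x 20 mm, 40 to 85 g, lying loose on the bench to the right of the board. Origin: centre of its underside; its length runs along own y; both ends are alike. Pushed home, 54 mm of it stick out in front of the row.
- spacer_mid (a point): centre of the spacer (10 mm above its underside)
- olive_blank: bystander: darker olive-wood blank, 23 x 130 x 22 mm, length along own y; origin: centre of underside
- ring: bystander: flat steel ring with holes, 84 mm across, 10 mm thick; origin: centre of underside
- key: bystander: T-shaped steel chuck key, 76 x 99 x 15 mm; origin: centre of underside
- roll: bystander: roll of brown abrasive strip, 61 mm across, 26 mm high; origin: centre of underside
Things that resemble listed ones, but are neither listed nor needed, are in the scene too. What is shaped like the spacer but pink is not meant.

How it is judged:
By the outcome, as a careful person would: the job done as asked, in the order asked, and still so for the second after the job is handed in, while the arm keeps its last pose, push and grip.
It also fails if it takes over 58 s, if anything falls off the work surface, if the arm or the gripper's body presses on something with over 40 N, if the wrist force passes 120 N, or if a joint passes its speed limit or range.

## Working session

There is one attempt and no reset: what is moved stays moved. The work goes in short steps, Python scripts to look and compute and a tool call to move; the robot and the scene stay as the last step left them, time stands still between calls to the robot, and variables do not carry over. Pictures are saved under pics/ and viewed, at most 10 in all, crops included, and the job is handed in when it is done.

Besides the shell and the picture viewer there is one more tool, called after "Call:" in YAML: its name, and indented under it one key for each argument. servo_tool: Moves the arm, as the interface text tells. Its arguments: {"type":"object","properties":{"moves":{"type":"array","items":{"type":"array","items":{"type":"number"}}},"claw":{"type":"number"},"force":{"type":"number"}},"required":["moves"]}

```bash
ls; mkdir -p pics
python3 - <<'E'
from workcell import *
import cv2,numpy as np
o=get_obs();print(o)
for n in("scene","side"):
    im=camera(n);cv2.imwrite(f"pics/{n}0.png",im[:,:,::-1]);c=get_calibration(n);print(n,c)
    R=cv2.Rodrigues(np.array(c["rvec"]))[0];print(-R.T@np.array(c["tvec"]))
print(get_calibration("wrist"))
E
```

```text
pics
{'time': 0.0, 'q': array([6.50301663e+01, 5.01113684e+00, 1.00332755e+01, 9.50996334e+01,
       3.10640992e-04, 9.00005370e+01]), 'qd': array([ 0.08542198, -0.02738826, -0.08415561,  0.05430032,  0.00930664,
        0.07749342]), 'joint_efforts': array([-1.10361594e-03, -5.20392430e+01,  4.64802933e+01,  1.61680696e-02,
       -7.55858582e-05, -1.37618770e-05]), 'ee_pos': array([0.23207608, 0.49837732, 0.23057216]), 'tcp_rot': array([-1.79922505e+02, -3.09914440e-04,  1.55029629e+02]), 'wrist_force': array([-0.50803024, -0.09408848, -0.04886386]), 'torque': array([-0.05084607,  0.00516686,  0.0103939 ]), 'grasp_force': 0.0, 'opening': 0.08554144696753806}
scene {'fx': 427.85958448994666, 'fy': 427.85958448994666, 'cx': 320.3338799244262, 'cy': 196.1918701505883, 'rvec': array([ 2.27723121, -0.96322606,  0.35834999]), 'tvec': array([-0.43059196,  0.32320133,  0.97942982])}
[ 0.01910602 -0.5752103   0.95808109]
side {'fx': 447.16278060854734, 'fy': 447.16278060854734, 'cx': 328.66074814877715, 'cy': 193.6485314051406, 'rvec': array([ 0.02942893, -2.82752944,  1.36843683]), 'tvec': array([0.56166636, 0.04847975, 1.53647419])}
[0.54957771 1.18431317 0.98688347]
{'fx': 309.70691628693146, 'fy': 309.70691628693146, 'cx': 317.9190306543854, 'cy': 199.23243759171527, 'tool_from_camera': array([[-2.12227069e-04, -9.57094071e-01, -2.89777319e-01,
         7.39374114e-02],
       [ 9.99999973e-01, -1.75713062e-04, -1.52024088e-04,
        -4.89532391e-04],
       [ 9.45836936e-05, -2.89777343e-01,  9.57094082e-01,
        -1.42922344e-01],
       [ 0.00000000e+00,  0.00000000e+00,  0.00000000e+00,
         1.00000000e+00]])}
```

View pics/scene0.png

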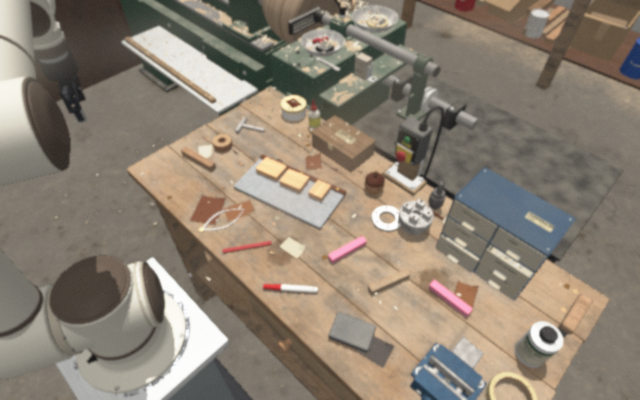

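View pics/side0.png

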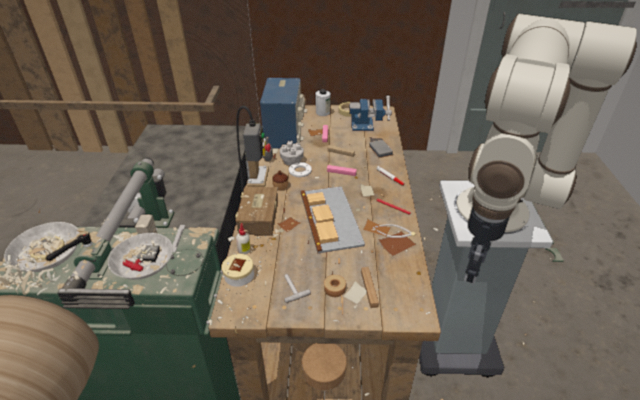

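The scene shows the board at (290,190) with three tiles at (269,168), (293,180) and (319,189). The wooden blanks are at (198,158) and (388,281). The pink decoys are at (348,249) and (450,297). By position the blank at (388,281), right of the board, should be the ash one. I'll measure both and check a crop.

```bash
cat > h.py <<'E'
from workcell import *
import cv2,numpy as np
def ray(n,px,z):
    c=get_calibration(n);R=cv2.Rodrigues(np.array(c["rvec"]))[0];C=-R.T@np.array(c["tvec"])
    px=np.atleast_2d(px).astype(float)
    d=np.c_[(px[:,0]-c["cx"])/c["fx"],(px[:,1]-c["cy"])/c["fy"],np.ones(len(px))]@R
    return C+d*((z-C[2])/d[:,2])[:,None]
E
python3 - <<'E'
from h import *
for n,p in dict(ash=(388,281),left=(198,158),pink1=(348,249),pink2=(450,297),board=(290,190),t1=(269,168),t2=(293,180),t3=(319,189)).items(): print(n,ray("scene",p,.02)[0].round(3))
for n,p in dict(a=(342,152),left=(370,286),pink1=(341,170),b=(335,225)).items(): print(n,ray("side",p,.02)[0].round(3))
im=cv2.imread("pics/scene0.png")
f=lambda x,y,w,h,s:cv2.resize(im[y:y+h,x:x+w],None,fx=s,fy=s,interpolation=cv2.INTER_CUBIC)
a=f(170,135,80,45,5);b=f(350,258,80,45,5);c=f(225,150,133,62,6)
cv2.imwrite("pics/crop1.png",np.vstack([np.hstack([a,b]),cv2.resize(c,(800,372))]))
E
```

```text
ash [ 0.512 -0.335  0.02 ]
left [0.439 0.354 0.02 ]
pink1 [ 0.513 -0.202  0.02 ]
pink2 [ 0.582 -0.469  0.02 ]
board [0.548 0.054 0.02 ]
t1 [0.564 0.164 0.02 ]
t2 [0.581 0.076 0.02 ]
t3 [ 0.61  -0.004  0.02 ]
a [ 0.514 -0.304  0.02 ]
left [0.441 0.371 0.02 ]
pink1 [ 0.519 -0.181  0.02 ]
b [0.54  0.124 0.02 ]
```

View pics/crop1.png

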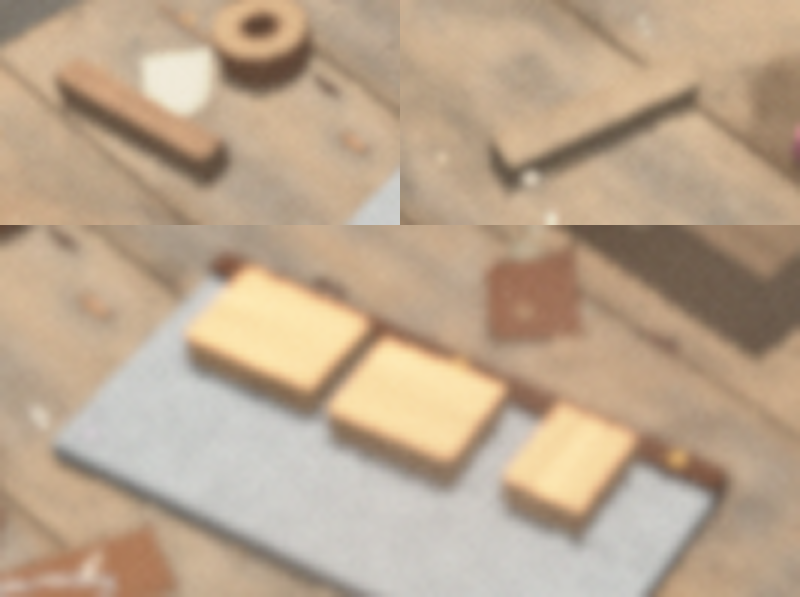

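The ash blank is the one at (388,281): pale and right of the board. The blank at (198,158) is darker, reddish and left of the board, so it is the olive one. The wide gap is between the middle tile and the short right-hand tile. Next I'll take a wrist look at the board.

Careful with the scale: shifts go in shares of 100 cm and turns go in shares of pi rad. That gives: -46 cm / 100 = -0.46, 27 cm / 100 = 0.27, 0.7 rad / 3.1416 = 0.2228.

Call:
servo_tool:
  moves:
    - [0.27, -0.46, 0.03, 0.2228]
    - [0.27, -0.46, 0.03, 0.2228]
    - [0.27, -0.46, 0.03, 0.2228]
    - [0.27, -0.46, 0.03, 0.2228]
    - [0.27, -0.46, 0.03, 0.2228]
    - [0.27, -0.46, 0.03, 0.2228]
    - [0.27, -0.46, 0.03, 0.2228]
    - [0.27, -0.46, 0.03, 0.2228]
    - [0.27, -0.46, 0.03, 0.2228]
    - [0.27, -0.46, 0.03, 0.2228]
    - [0.27, -0.46, 0.03, 0.2228]
    - [0.27, -0.46, 0.03, 0.2228]
    - [0.27, -0.46, 0.03, 0.2228]
    - [0.27, -0.46, 0.03, 0.2228]
    - [0.27, -0.46, 0.03, 0.2228]
    - [0.27, -0.46, 0.03, 0.2228]
    - [0.27, -0.46, 0.03, 0.2228]
    - [0.27, -0.46, 0.03, 0.2228]

```text
time: 1.6
ee_pos: [0.5017, 0.0395, 0.2613]
tcp_rot: [180.0, -0.0, -164.8]
wrist_force: [0.2, 0.7, 0.5]
opening: 0.0853
grasp_force: 0.0
```

```bash
cat >> h.py <<'E'
from scipy.spatial.transform import Rotation as Ro
def wpic(name):
    o=get_obs();im=camera("wrist")[:,:,::-1].copy();cv2.imwrite(f"pics/{name}.png",im)
    np.savez(f"pics/{name}.npz",p=o["ee_pos"],r=o["tcp_rot"]);print(o["time"],o["ee_pos"],o["tcp_rot"],o["q"].round(1));return im
def wray(name,px,z):
    s=np.load(f"pics/{name}.npz");c=get_calibration("wrist");T=c["tool_from_camera"]
    R=Ro.from_euler("xyz",s["r"],degrees=True).as_matrix()
    u=(np.atleast_2d(px).astype(float)-[c["cx"],c["cy"]])/c["fx"];r=np.linalg.norm(u,axis=1)+1e-9
    d=np.c_[u*(np.sin(r)/r)[:,None],np.cos(r)]@(R@T[:3,:3]).T
    C=s["p"]+R@T[:3,3]
    return C+d*((z-C[2])/d[:,2])[:,None]
E
python3 - <<'E'
from h import *
wpic("w1")
E
```

```text
1.6 [0.50172113 0.03953363 0.26129548] [ 1.79989362e+02 -4.08873968e-03 -1.64786484e+02] [  4.5  -0.7   7.6  98.3   0.  -10.7]
```

View pics/w1.png

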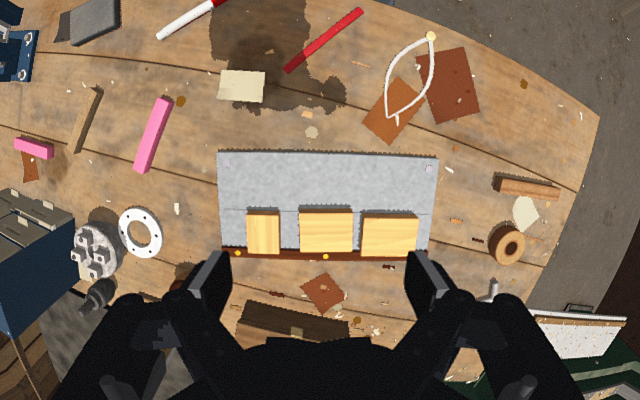

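The wrist view shows the ash blank at (87,120), pink at (152,135) and the board with its front corners at (218,150) and (438,157). The short tile is at (263,232), the loose tile at (325,230) and the long tile at (389,235). Now I'll measure them.

Run:
```python
from h import *
im=cv2.imread("pics/w1.png");hsv=cv2.cvtColor(im,cv2.COLOR_BGR2HSV)
for nm,p in dict(t=(325,230),tf=(325,209),ash=(85,125),bench=(180,160),bat=(290,255)).items(): print(nm,hsv[p[1],p[0]])
sub=hsv[190:265,230:432]
m=((sub[:,:,2]>190)&(sub[:,:,1]>60)&(sub[:,:,0]<30)).astype(np.uint8)
m=cv2.morphologyEx(m,cv2.MORPH_OPEN,np.ones((3,3)))
for c in cv2.findContours(m,cv2.RETR_EXTERNAL,cv2.CHAIN_APPROX_NONE)[0]:
    if cv2.contourArea(c)<300: continue
    c=c[:,0]+[230,190]
    P=(wray("w1",c,.032)[:,:2]*1000).astype(np.float32)
    (cx,cy),(w,h),a=cv2.minAreaRect(P);print("tile",cx,cy,w,h,a, "px",c.min(0),c.max(0))
f=wray("w1",[(218,150),(438,157)],.012);print(f.round(3))
d=f[1]-f[0];print("len",np.linalg.norm(d),"yaw",np.degrees(np.arctan2(-d[0],d[1])))
cv2.imwrite("pics/crop2.png",np.hstack([cv2.resize(im[75:165,50:150],(400,360),interpolation=2),cv2.resize(im[190:270,210:440],(0,0),fx=1.7,fy=4.5,interpolation=2)]))
```

```text
t [ 21 112 251]
tf [ 15 133 100]
ash [ 16 111 101]
bench [ 16  92 160]
bat [ 10 191 100]
tile 565.320556640625 156.0080108642578 55.86692810058594 76.03445434570312 13.543600082397461 px [361 218] [418 256]
tile 605.2789306640625 -8.95677375793457 55.66446304321289 44.109230041503906 14.689879417419434 px [245 215] [278 253]
tile 580.5602416992188 71.30632019042969 55.477630615234375 69.86210632324219 15.356966972351074 px [299 213] [353 252]
[[ 0.514 -0.094  0.012]
 [ 0.445  0.191  0.012]]
len 0.29314422405692553 yaw 13.551576339255812
```

View pics/crop2.png

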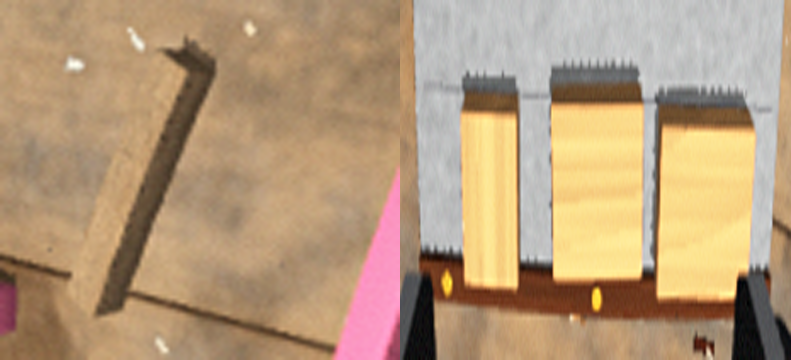

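The crop confirms the ash blank at about (82,121) in w1, pale and without pink. The right-hand gap is clearly the wider one. The tile sizes measured match to within 1 mm, and the board yaw is 13.6°. Now the spacer estimate.

Run:
```python
from h import *
P=wray("w1",[(93.5,90),(71,151.5)],.02);d=P[1]-P[0];print(P,P.mean(0),np.linalg.norm(d),np.degrees(np.arctan2(d[1],d[0])))
```

```text
[[ 0.46686316 -0.31265818  0.02      ]
 [ 0.56874971 -0.3486925   0.02      ]] [ 0.51780644 -0.33067534  0.02      ] 0.10807100005396188 -19.477209180186843
```

In the tool's units: -36 cm / 100 = -0.36, -1.2 cm / 100 = -0.012, -0.606 rad / 3.1416 = -0.1929.

Call:
servo_tool:
  moves:
    - [-0.012, -0.36, -0.1, -0.1929]
    - [-0.012, -0.36, -0.1, -0.1929]
    - [-0.012, -0.36, -0.1, -0.1929]
    - [-0.012, -0.36, -0.1, -0.1929]
    - [-0.012, -0.36, -0.1, -0.1929]
    - [-0.012, -0.36, -0.1, -0.1929]
    - [-0.012, -0.36, -0.1, -0.1929]
    - [-0.012, -0.36, -0.1, -0.1929]
    - [-0.012, -0.36, -0.1, -0.1929]
    - [-0.012, -0.36, -0.1, -0.1929]
    - [-0.012, -0.36, -0.1, -0.1929]
    - [-0.012, -0.36, -0.1, -0.1929]
    - [-0.012, -0.36, -0.1, -0.1929]
    - [-0.012, -0.36, -0.1, -0.1929]
  claw: 0.4

```text
time: 2.82
ee_pos: [0.4908, -0.3201, 0.1622]
tcp_rot: [-180.0, 0.1, 160.5]
wrist_force: [-0.2, 0.1, 0.6]
opening: 0.051
grasp_force: 0.0
```

Run:
```python
from h import *
wpic("w2")
```

```text
2.8167 [ 0.49081186 -0.32005916  0.16220262] [-1.79987345e+02  7.11767707e-02  1.60535825e+02] [-33.1   9.    6.8  87.8   0.  -13.6]
```

View pics/w2.png

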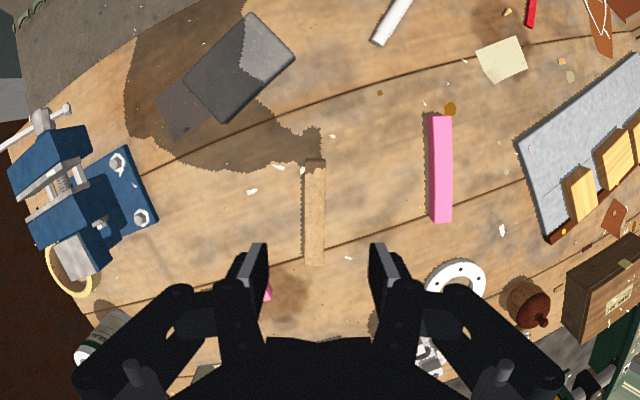

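The ash blank is between (315,165) and (313,266), nearly parallel to the tool's x axis. I'll fit its edges.

Run:
```python
from h import *
im=cv2.imread("pics/w2.png");g=cv2.GaussianBlur(cv2.cvtColor(im,cv2.COLOR_BGR2GRAY),(3,3),0).astype(float)
prof=g[175:260,295:336]
for r in (180,200,220,240,258): print(r,g[r-4:r+5,295:336].mean(0).round().astype(int))
print(150,g[150:182,310:322].mean(1).round().astype(int));print(255,g[255:280,308:320].mean(1).round().astype(int))
cv2.imwrite("pics/crop3.png",cv2.resize(im[145:285,265:365],None,fx=4.2,fy=4.2,interpolation=2))
```

```text
180 [182 182 182 182 174 151 122 103 100 126 172 195 194 192 190 189 189 189
 189 189 191 193 193 192 190 188 188 188 184 179 180 186 189 188 186 185
 184 183 182 181 181]
200 [185 187 189 191 184 158 127 110 111 137 174 191 193 192 189 185 185 188
 190 190 190 191 192 191 189 188 185 182 177 169 165 170 173 172 172 171
 170 169 168 169 169]
220 [170 170 170 172 166 144 116  99 103 133 171 188 189 191 192 191 190 191
 192 192 190 187 185 185 186 188 189 188 184 182 183 186 188 190 192 193
 194 194 193 193 192]
240 [187 189 191 194 190 169 139 117 114 133 167 190 197 199 199 197 195 197
 198 197 196 195 194 194 193 192 190 184 177 178 185 188 188 188 189 191
 192 193 193 193 192]
258 [154 155 153 150 148 149 146 140 140 157 182 194 194 194 195 196 194 193
 193 193 193 192 192 190 189 188 188 184 177 179 187 189 189 189 190 190
 191 190 189 189 188]
150 [104 105 103 104 104 103 102  94  82  77  82  94 107 112 112 111 113 123
 143 158 164 167 173 181 190 195 196 192 189 188 188 190]
255 [195 196 193 190 189 191 192 193 194 193 188 179 175 175 176 177 178 178
 178 178 178 179 179 178 176]
```

View pics/crop3.png

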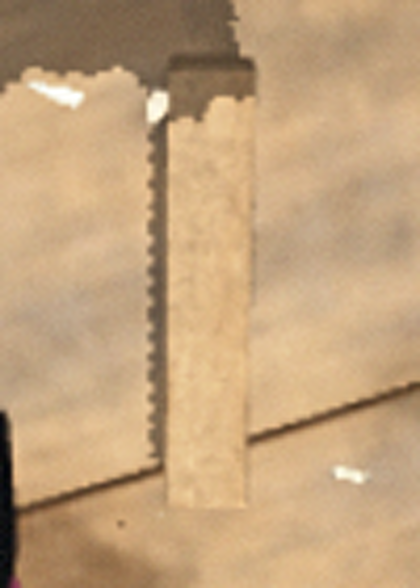

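The crop shows the blank's top face with corners at about (305,162), (325.5,162), (323.6,266) and (304.5,266). The near end is in shadow.

Run:
```python
from h import *
P=wray("w2",[(305,161.8),(325.5,161.8),(323.6,266),(304.5,266)],.02)[:,:2]
n=(P[0]+P[1])/2;f=(P[2]+P[3])/2;d=f-n;u=d/np.linalg.norm(d)
print(np.linalg.norm(d),np.linalg.norm(P[0]-P[1]),np.linalg.norm(P[2]-P[3]),np.degrees(np.arctan2(d[1],d[0])),(n+f)/2,"grasp",(n+f)/2-.028*u)
```

```text
0.10958533410543099 0.019118979762560852 0.020005502358596827 -20.29406461219314 [ 0.51859479 -0.33394184] grasp [ 0.4923329  -0.32423036]
```

In the tool's units: -15.6 cm / 100 = -0.156, -0.41 cm / 100 = -0.0041, -0.014 rad / 3.1416 = -0.0045.

Call:
servo_tool:
  moves:
    - [0.0015, -0.0041, -0.03, -0.0045]
    - [0.0015, -0.0041, -0.06, -0.0045]
    - [0.0015, -0.0041, -0.09, -0.0045]
    - [0.0015, -0.0041, -0.115, -0.0045]
    - [0.0015, -0.0041, -0.135, -0.0045]
    - [0.0015, -0.0041, -0.147, -0.0045]
    - [0.0015, -0.0041, -0.154, -0.0045]
    - [0.0015, -0.0041, -0.156, -0.0045]
    - [0.0015, -0.0041, -0.156, -0.0045]

```text
time: 3.62
ee_pos: [0.4921, -0.3255, 0.0059]
tcp_rot: [-180.0, 0.0, 159.6]
wrist_force: [0.1, 0.5, 0.4]
opening: 0.0512
grasp_force: 0.0
```

Call:
servo_tool:
  moves:
    - [0, 0, 0, 0]
    - [0, 0, 0, 0]
    - [0, 0, 0, 0]
    - [0, 0, 0, 0]
    - [0, 0, 0, 0]
    - [0, 0, 0, 0]
    - [0, 0, 0, 0]
    - [0, 0, 0, 0]
  claw: 1
  force: 45

```text
time: 4.28
ee_pos: [0.4924, -0.326, 0.0068]
tcp_rot: [-180.0, 0.1, 159.6]
wrist_force: [0.7, -0.0, 6.1]
opening: 0.0194
grasp_force: 45.5
```

In the tool's units: 32.3 cm / 100 = 0.323, 31 cm / 100 = 0.31, 0.593 rad / 3.1416 = 0.1888.

Call:
servo_tool:
  moves:
    - [0, 0, 0.015, 0]
    - [0, 0, 0.04, 0]
    - [0, 0, 0.06, 0]
    - [-0.01, 0.04, 0.06, 0.1888]
    - [-0.01, 0.08, 0.06, 0.1888]
    - [-0.01, 0.12, 0.06, 0.1888]
    - [-0.01, 0.16, 0.06, 0.1888]
    - [-0.01, 0.2, 0.06, 0.1888]
    - [-0.01, 0.24, 0.06, 0.1888]
    - [-0.01, 0.28, 0.06, 0.1888]
    - [-0.01, 0.31, 0.06, 0.1888]
    - [-0.01, 0.323, 0.06, 0.1888]
    - [-0.01, 0.323, 0.06, 0.1888]
    - [-0.01, 0.323, 0.04, 0.1888]
    - [-0.01, 0.323, 0.03, 0.1888]
    - [-0.01, 0.323, 0.024, 0.1888]
    - [-0.01, 0.323, 0.024, 0.1888]

```text
time: 5.7
ee_pos: [0.4807, -0.0032, 0.0278]
tcp_rot: [180.0, -0.1, -166.5]
wrist_force: [-0.7, -0.2, -1.0]
opening: 0.0186
grasp_force: 44.6
```

Run:
```python
from h import *
im=wpic("w3");cv2.imwrite("pics/crop4.png",cv2.resize(im[60:300,180:460],None,fx=2.4,fy=2.4,interpolation=2))
```

```text
5.7 [ 0.48065889 -0.00321819  0.02780307] [ 1.79970364e+02 -1.49685976e-01 -1.66468193e+02] [ -0.4  -3.2 -20.8  72.6  -0.  -13.9]
```

View pics/crop4.png

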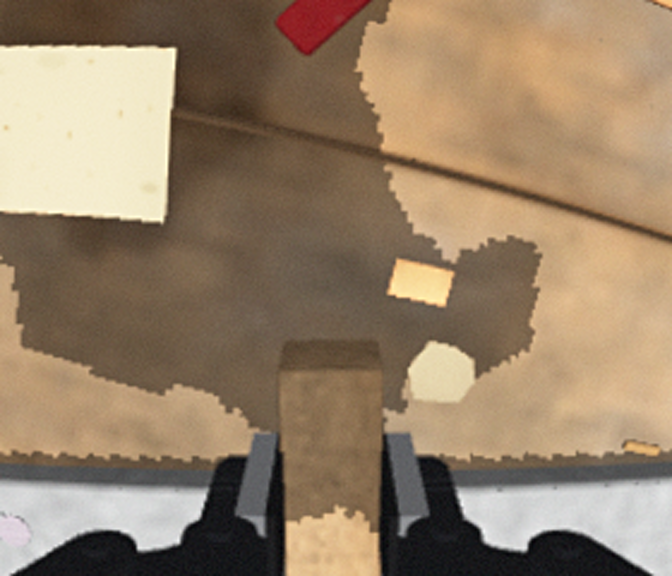

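The blank is held straight and centred, with edges at about x=296 and x=339 (full-image pixels) either side of the image centre at 318. I'll lower it until it touches the board.

In the tool's units: -0.85 cm / 100 = -0.0085, -0.8 cm / 100 = -0.008.

Call:
servo_tool:
  moves:
    - [0.001, 0, -0.004, 0]
    - [0.001, 0, -0.007, 0]
    - [0.001, 0, -0.008, 0]
    - [0.001, 0, -0.0085, 0]
    - [0.001, 0, -0.0085, 0]

```text
time: 6.17
ee_pos: [0.4827, -0.0026, 0.0209]
tcp_rot: [-180.0, 0.0, -166.4]
wrist_force: [0.0, -0.6, -1.0]
opening: 0.0189
grasp_force: 44.6
```

In the tool's units: -0.2 cm / 100 = -0.002, -0.15 cm / 100 = -0.0015.

Call:
servo_tool:
  moves:
    - [0, 0, -0.001, 0]
    - [0, 0, -0.0015, 0]
    - [0, 0, -0.002, 0]
    - [0, 0, -0.002, 0]

```text
time: 6.5
ee_pos: [0.4827, -0.0025, 0.0188]
tcp_rot: [-180.0, 0.0, -166.4]
wrist_force: [0.7, -0.4, 0.5]
opening: 0.0187
grasp_force: 44.7
```

In the tool's units: 5.5 cm / 100 = 0.055, 2.5 cm / 100 = 0.025.

Call:
servo_tool:
  moves:
    - [0.005, 0.0012, -0.0005, 0]
    - [0.01, 0.0024, -0.0005, 0]
    - [0.015, 0.0036, -0.0005, 0]
    - [0.02, 0.0048, -0.0005, 0]
    - [0.025, 0.006, -0.0005, 0]
    - [0.03, 0.0072, -0.0005, 0]
    - [0.035, 0.0084, -0.0005, 0]
    - [0.04, 0.0096, -0.0005, 0]
    - [0.045, 0.0108, -0.0005, 0]
    - [0.05, 0.012, -0.0005, 0]
    - [0.055, 0.0132, -0.0005, 0]
    - [0.055, 0.0132, -0.0005, 0]

```text
time: 7.5
ee_pos: [0.5389, 0.0109, 0.0187]
tcp_rot: [-180.0, 0.1, -166.4]
wrist_force: [0.9, 0.9, 3.7]
opening: 0.0188
grasp_force: 45.2
```

Light board contact and no side force. I'll take the last millimetres in small steps until the batten resists.

In the tool's units: 0.55 cm / 100 = 0.0055, 0.5 cm / 100 = 0.005.

Call:
servo_tool:
  moves:
    - [0.001, 0.0002, 0, 0]
    - [0.002, 0.0005, 0, 0]
    - [0.003, 0.0007, 0, 0]
    - [0.004, 0.001, 0, 0]
    - [0.005, 0.0012, 0, 0]
    - [0.0055, 0.0013, 0, 0]
    - [0.0055, 0.0013, 0, 0]

```text
time: 8.08
ee_pos: [0.5433, 0.012, 0.0187]
tcp_rot: [-180.0, -0.0, -166.4]
wrist_force: [-5.4, -1.3, 7.2]
opening: 0.0189
grasp_force: 45.6
```

In the tool's units: 0.1 cm / 100 = 0.001, 0.012 cm / 100 = 0.0001.

Call:
servo_tool:
  moves:
    - [0.0005, 0.0001, 0, 0]
    - [0.001, 0.0002, 0, 0]
    - [0.001, 0.0002, 0, 0]
    - [0.001, 0.0002, 0, 0]

```text
time: 8.42
ee_pos: [0.5443, 0.0122, 0.0187]
tcp_rot: [-180.0, -0.0, -166.4]
wrist_force: [-3.9, -0.9, 7.1]
opening: 0.0189
grasp_force: 45.6
```

In the tool's units: 0.2 cm / 100 = 0.002, 0.14 cm / 100 = 0.0014.

Call:
servo_tool:
  moves:
    - [0.0007, 0.0002, 0.0002, 0]
    - [0.0014, 0.0003, 0.0002, 0]
    - [0.002, 0.0005, 0.0002, 0]
    - [0.002, 0.0005, 0.0002, 0]

```text
time: 8.75
ee_pos: [0.545, 0.0124, 0.0187]
tcp_rot: [-180.0, -0.2, -166.4]
wrist_force: [-10.8, -3.2, 11.6]
opening: 0.019
grasp_force: 46.1
```

In the tool's units: 0.15 cm / 100 = 0.0015, 0.07 cm / 100 = 0.0007.

Call:
servo_tool:
  moves:
    - [0.0007, 0.0002, 0.0005, 0]
    - [0.0015, 0.0004, 0.0005, 0]
    - [0.0015, 0.0004, 0.0005, 0]

```text
time: 9.0
ee_pos: [0.5451, 0.0124, 0.0187]
tcp_rot: [-180.0, -0.3, -166.4]
wrist_force: [-16.7, -4.6, 12.5]
opening: 0.0189
grasp_force: 46.2
```

Firm stop at the batten. Next I'll ease the push and move sideways until it lies against the short tile.

In the tool's units: -0.32 cm / 100 = -0.0032, -0.07 cm / 100 = -0.0007.

Call:
servo_tool:
  moves:
    - [-0.0008, -0.0002, 0.0002, 0]
    - [-0.0008, -0.0007, 0.0002, 0]
    - [-0.0006, -0.0012, 0.0002, 0]
    - [-0.0005, -0.0017, 0.0002, 0]
    - [-0.0004, -0.0022, 0.0002, 0]
    - [-0.0003, -0.0027, 0.0002, 0]
    - [-0.0002, -0.0032, 0.0002, 0]
    - [-0.0002, -0.0032, 0.0002, 0]

```text
time: 9.67
ee_pos: [0.5453, 0.0113, 0.0187]
tcp_rot: [179.8, -0.2, -166.3]
wrist_force: [-14.1, 7.0, 8.2]
opening: 0.0186
grasp_force: 46.2
```

In the tool's units: -0.2 cm / 100 = -0.002, -0.15 cm / 100 = -0.0015.

Call:
servo_tool:
  moves:
    - [-0.001, -0.0005, 0.0002, 0]
    - [-0.001, -0.001, 0.0002, 0]
    - [-0.0008, -0.0015, 0.0002, 0]
    - [-0.0007, -0.002, 0.0002, 0]
    - [-0.0007, -0.002, 0.0002, 0]

```text
time: 10.08
ee_pos: [0.5458, 0.0092, 0.0188]
tcp_rot: [179.8, -0.1, -166.3]
wrist_force: [-6.5, 7.4, 2.5]
opening: 0.019
grasp_force: 45.3
```

Call:
servo_tool:
  moves:
    - [0, 0, 0, 0]
    - [0, 0, 0, 0]
    - [0, 0, 0, 0]
    - [0, 0, 0, 0]
    - [0, 0, 0.015, 0]
    - [0, 0, 0.04, 0]
    - [0, 0, 0.08, 0]
    - [0, 0, 0.12, 0]
    - [-0.02, 0.01, 0.16, 0]
    - [-0.04, 0.02, 0.2, 0]
    - [-0.04, 0.03, 0.22, 0]
    - [-0.04, 0.03, 0.22, 0]
  claw: 0.45

```text
time: 11.08
ee_pos: [0.5076, 0.0391, 0.2462]
tcp_rot: [-179.9, 0.5, -166.4]
wrist_force: [0.6, 0.5, 0.2]
opening: 0.0473
grasp_force: 0.0
```

Run:
```python
from h import *
im=wpic("w4")
s=np.s_[170:310,200:440]
hsv=cv2.cvtColor(im,cv2.COLOR_BGR2HSV)[100:330,150:500]
m=((hsv[:,:,2]>190)&(hsv[:,:,1]>95)&(hsv[:,:,0]<30)).astype(np.uint8)
m=cv2.morphologyEx(m,cv2.MORPH_OPEN,np.ones((3,3)))
for c in cv2.findContours(m,cv2.RETR_EXTERNAL,cv2.CHAIN_APPROX_NONE)[0]:
    if cv2.contourArea(c)<500: continue
    c=c[:,0]+[150,100];P=(wray("w4",c,.032)[:,:2]*1000).astype(np.float32)
    print(np.round(cv2.minAreaRect(P)[0]+cv2.minAreaRect(P)[1],1),cv2.minAreaRect(P)[2],c.min(0),c.max(0))
cv2.imwrite("pics/crop5.png",cv2.resize(im[100:330,170:470],None,fx=2.6,fy=2.6,interpolation=2))
```

```text
11.0833 [0.50756179 0.03910768 0.24620774] [-179.93319132    0.53665711 -166.36969333] [ 4.4 -0.8  5.7 96.1  0.  -9.2]
[654.4  42.6  46.2  58.5] 12.98766040802002 [273 261] [317 290]
[565.9 156.   55.1  75.2] 13.208226203918457 [368 215] [425 254]
[580.5  70.9  55.6  69.6] 15.915975570678711 [301 210] [357 252]
[576.7  -6.  108.2  62.5] 13.922002792358398 [246 172] [296 254]
[432.1 155.8  33.   54.7] 10.669950485229492 [406 119] [447 149]
```

View pics/crop5.png

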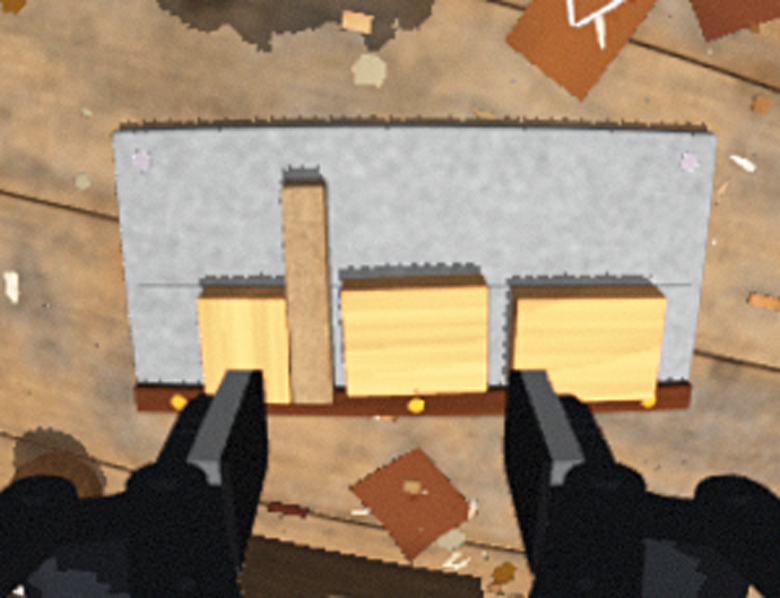

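The spacer lies flat against the short tile (crop x 283–330). Its end is at the batten, level with the tile backs (crop y≈402). The loose tile is at (580.5, 71) mm, yaw about 15.7°. Next I'll turn above the tile and come down.

In the tool's units: -17 cm / 100 = -0.17, 7.3 cm / 100 = 0.073, -1.534 rad / 3.1416 = -0.4883.

Call:
servo_tool:
  moves:
    - [0.073, 0.032, 0, -0.4883]
    - [0.073, 0.032, 0, -0.4883]
    - [0.073, 0.032, -0.04, -0.4883]
    - [0.073, 0.032, -0.07, -0.4883]
    - [0.073, 0.032, -0.1, -0.4883]
    - [0.073, 0.032, -0.13, -0.4883]
    - [0.073, 0.032, -0.13, -0.4883]
    - [0.073, 0.032, -0.13, -0.4883]
    - [0.073, 0.032, -0.13, -0.4883]
    - [0.073, 0.032, -0.13, -0.4883]
    - [0.073, 0.032, -0.13, -0.4883]
    - [0.073, 0.032, -0.13, -0.4883]
    - [0.073, 0.032, -0.13, -0.4883]
    - [0.073, 0.032, -0.13, -0.4883]
    - [0.073, 0.032, -0.15, -0.4883]
    - [0.073, 0.032, -0.17, -0.4883]
    - [0.073, 0.032, -0.17, -0.4883]
  claw: 0.15

```text
time: 12.55
ee_pos: [0.5777, 0.0693, 0.0647]
tcp_rot: [-179.6, -0.1, 105.8]
wrist_force: [-1.3, -0.5, -1.6]
opening: 0.0723
grasp_force: 0.0
```

Run:
```python
from h import *
im=wpic("w5");cv2.imwrite("pics/w5v.png",im)
```

```text
12.55 [0.57766887 0.06934442 0.06466755] [-1.79643672e+02 -5.00439704e-02  1.05787729e+02] [ 6.8  9.7 -3.2 77.5 -0.  81.1]
```

View pics/w5v.png

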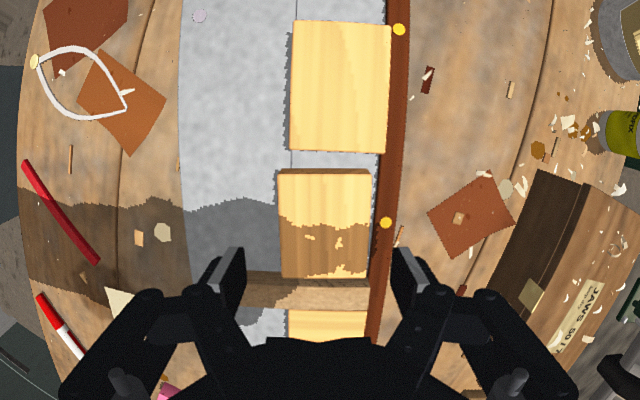

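The tile is between the open pads (tile x 278–374, pads at 245 and 393). I'll centre by 3 mm and lower.

Call:
servo_tool:
  moves:
    - [0.0028, 0.0017, -0.015, 0]
    - [0.0028, 0.0017, -0.028, 0]
    - [0.0028, 0.0017, -0.038, 0]
    - [0.0028, 0.0017, -0.044, 0]
    - [0.0028, 0.0017, -0.046, 0]
    - [0.0028, 0.0017, -0.0465, 0]
    - [0.0028, 0.0017, -0.0465, 0]

```text
time: 13.18
ee_pos: [0.5827, 0.0716, 0.0233]
tcp_rot: [180.0, 0.0, 105.7]
wrist_force: [0.1, -0.2, -0.7]
opening: 0.0726
grasp_force: 0.0
```

In the tool's units: -0.55 cm / 100 = -0.0055, -0.5 cm / 100 = -0.005.

Call:
servo_tool:
  moves:
    - [-0.002, 0, -0.003, 0]
    - [-0.002, 0, -0.005, 0]
    - [-0.002, 0, -0.0055, 0]
    - [-0.002, 0, -0.0055, 0]

```text
time: 13.52
ee_pos: [0.5805, 0.0715, 0.0174]
tcp_rot: [-180.0, 0.0, 105.7]
wrist_force: [0.1, 0.5, 1.0]
opening: 0.0726
grasp_force: 0.0
```

Call:
servo_tool:
  moves:
    - [0, 0, 0, 0]
    - [0, 0, 0, 0]
    - [0, 0, 0, 0]
    - [0, 0, 0, 0]
    - [0, 0, 0, 0]
    - [0, 0, 0, 0]
  claw: 1
  force: 60

```text
time: 14.02
ee_pos: [0.581, 0.0716, 0.018]
tcp_rot: [179.9, 0.0, 105.7]
wrist_force: [-0.1, -0.5, 5.5]
opening: 0.0544
grasp_force: 64.2
```

In the tool's units: 0.4 cm / 100 = 0.004, 0.3 cm / 100 = 0.003, -0.018 rad / 3.1416 = -0.0057.

Call:
servo_tool:
  moves:
    - [0, 0, 0.0002, -0.0057]
    - [0, 0, 0.0002, -0.0115]
    - [0.001, 0.0002, 0.0002, -0.0115]
    - [0.002, 0.0005, 0.0002, -0.0115]
    - [0.003, 0.0007, 0.0002, -0.0115]
    - [0.004, 0.001, 0.0002, -0.0115]
    - [0.004, 0.001, 0.0002, -0.0115]

```text
time: 14.6
ee_pos: [0.5838, 0.0723, 0.018]
tcp_rot: [-179.9, 0.0, 103.6]
wrist_force: [-6.4, -2.1, 9.4]
opening: 0.0542
grasp_force: 64.7
```

In the tool's units: 0.24 cm / 100 = 0.0024, 0.05 cm / 100 = 0.0005.

Call:
servo_tool:
  moves:
    - [0.0006, 0.0002, 0.0005, 0]
    - [0.0012, 0.0003, 0.0005, 0]
    - [0.0018, 0.0005, 0.0005, 0]
    - [0.0024, 0.0006, 0.0005, 0]
    - [0.0024, 0.0006, 0.0005, 0]

```text
time: 15.02
ee_pos: [0.586, 0.0729, 0.018]
tcp_rot: [-179.9, -0.0, 103.6]
wrist_force: [-7.0, -2.1, 6.6]
opening: 0.0547
grasp_force: 64.5
```

In the tool's units: 0.18 cm / 100 = 0.0018, 0.12 cm / 100 = 0.0012.

Call:
servo_tool:
  moves:
    - [0.0006, 0.0002, 0.0002, 0]
    - [0.0012, 0.0003, 0.0002, 0]
    - [0.0018, 0.0005, 0.0002, 0]
    - [0.0018, 0.0005, 0.0002, 0]

```text
time: 15.35
ee_pos: [0.5861, 0.073, 0.0181]
tcp_rot: [-179.7, -0.0, 103.6]
wrist_force: [-16.0, -3.8, 12.8]
opening: 0.0546
grasp_force: 65.1
```

Flush at the batten. Now sideways towards the spacer.

In the tool's units: -0.55 cm / 100 = -0.0055, 0.05 cm / 100 = 0.0005.

Call:
servo_tool:
  moves:
    - [-0.0004, -0.001, 0.0002, 0]
    - [-0.0002, -0.002, 0.0002, 0]
    - [0, -0.003, 0.0002, 0]
    - [0.0003, -0.004, 0.0002, 0]
    - [0.0005, -0.005, 0.0002, 0]
    - [0.0007, -0.0055, 0.0002, 0]
    - [0.0007, -0.0055, 0.0002, 0]

```text
time: 15.93
ee_pos: [0.5867, 0.0702, 0.0181]
tcp_rot: [-179.7, -0.3, 103.7]
wrist_force: [-15.9, 11.2, 10.4]
opening: 0.0543
grasp_force: 64.9
```

In the tool's units: -0.4 cm / 100 = -0.004, -0.3 cm / 100 = -0.003.

Call:
servo_tool:
  moves:
    - [0, -0.001, 0.0002, 0]
    - [0.0002, -0.002, 0.0002, 0]
    - [0.0005, -0.003, 0.0002, 0]
    - [0.0007, -0.004, 0.0002, 0]
    - [0.0007, -0.004, 0.0002, 0]
    - [0.0007, -0.004, 0.0002, 0]

```text
time: 16.43
ee_pos: [0.5876, 0.0663, 0.0181]
tcp_rot: [-179.8, -0.3, 103.7]
wrist_force: [-14.0, 11.2, 8.1]
opening: 0.0543
grasp_force: 64.6
```

In the tool's units: -0.2 cm / 100 = -0.002, -0.1 cm / 100 = -0.001.

Call:
servo_tool:
  moves:
    - [0, -0.001, 0, 0]
    - [0.0002, -0.002, 0, 0]
    - [0.0003, -0.002, 0, 0]
    - [0.0003, -0.002, 0, 0]

```text
time: 16.77
ee_pos: [0.5876, 0.0662, 0.0181]
tcp_rot: [-179.8, -0.5, 103.8]
wrist_force: [-14.9, 21.2, 8.4]
opening: 0.0538
grasp_force: 64.7
```

The tile is tight, with the TCP within 0.6 mm of the computed end position. I'll press slightly more and check the spacer's front end numerically.

In the tool's units: -0.06 cm / 100 = -0.0006, 0.01 cm / 100 = 0.0001.

Call:
servo_tool:
  moves:
    - [0.0001, -0.0006, 0, 0]
    - [0.0001, -0.0006, 0, 0]
    - [0.0001, -0.0006, 0, 0]

```text
time: 17.02
ee_pos: [0.5876, 0.0662, 0.0181]
tcp_rot: [-179.8, -0.6, 103.8]
wrist_force: [-15.8, 24.2, 8.8]
opening: 0.0543
grasp_force: 64.6
```

Run:
```python
from h import *
x=np.array([.972,.2355]);y=np.array([-.2355,.972]);s0=np.array([.60528,-.00896])
L=np.arange(-120,-24,4)
for n in("scene","side"):
    im=camera(n)[:,:,::-1].copy();cv2.imwrite(f"pics/{n}9.png",im);sat=cv2.cvtColor(cv2.GaussianBlur(im,(3,3),0),cv2.COLOR_BGR2HSV)[:,:,1]
    c=get_calibration(n);K=np.array([[c["fx"],0,c["cx"]],[0,c["fy"],c["cy"]],[0,0,1.]])
    P=np.array([[*(s0+x*l/1000+y*.032),.032] for l in L])
    p=cv2.projectPoints(P,c["rvec"],c["tvec"],K,None)[0][:,0]
    print(n,[(int(l),int(sat[int(round(v)),int(round(u))])) for l,(u,v) in zip(L,p)])
# wrist: lateral profile across long gap / tile / spacer
wpic("w9");o=get_obs();print(o["wrist_force"],o["grasp_force"])
```

```text
scene [(-120, 21), (-116, 16), (-112, 17), (-108, 17), (-104, 15), (-100, 17), (-96, 26), (-92, 48), (-88, 54), (-84, 67), (-80, 71), (-76, 71), (-72, 68), (-68, 70), (-64, 68), (-60, 69), (-56, 68), (-52, 69), (-48, 71), (-44, 70), (-40, 71), (-36, 73), (-32, 71), (-28, 73)]
side [(-120, 78), (-116, 81), (-112, 79), (-108, 81), (-104, 74), (-100, 56), (-96, 31), (-92, 0), (-88, 0), (-84, 9), (-80, 47), (-76, 71), (-72, 77), (-68, 51), (-64, 31), (-60, 36), (-56, 36), (-52, 36), (-48, 36), (-44, 38), (-40, 40), (-36, 50), (-32, 67), (-28, 88)]
17.1167 [0.58758315 0.06623595 0.01808445] [-179.77648954   -0.57027847  103.807899  ] [ 6.2 12.1 -5.6 72.6  0.5 82.4]
[-15.55400032  24.49233252   9.2702889 ] 64.61427390575409
```

The spacer's front end reads about 82 mm ahead of the tile line in both views, as it should when home. The press is steady at 24 N, so I'm handing in.

```bash
python3 -c "
from workcell import *
print(job_done())"
```

```text
the job is handed in; nothing more can be done
None
```

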